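Pull the failed module out of the interlocked DIN-rail row

ROBOT

A 6-joint arm with a two-finger parallel gripper is mounted at the origin on the work surface. World frame = base frame: x ahead of the robot, y to its left, z up, the work surface at z = 0. Lengths are in m, angles in rad, forces in N, time in s.
With the tool pointing down it reaches from about 0.425 to 0.95 m from the base axis. Payload 3.5 kg.
Tool frame: the origin (TCP) lies midway between the tips of the shut fingers; the grasp point (between the pads) lies 19 mm behind it; z points along the fingers, y is the line along which they close (so a half turn about z gives the same grasp; the last joint's range is limited). The gripper opens to 85 mm and grips with 20 to 120 N. Pads are 22 mm wide; open, the fingers measure 114 mm over their backs; the gripper's body (76 mm by 85 mm) begins 54 mm behind the grasp point. The pads swing forward as they close: fully open they stand 13 mm farther back than shut.
Start: joints at [1.195, 0.286, 1.577, -0, 1.279, -0.15], TCP at [0.151, 0.658, 0.231] pointing down, gripper open.
Joint ranges: [-2.77, 2.77], [-0.9, 2.22], [0.21, 2.48], [-1.53, 4.67], [0.24, 2.81], [-2.84, 2.84]. Speed limits (rad/s): [2.79, 2.79, 3.14, 3.14, 3.14, 3.14].

INTERFACE

Orientations are given as a unit quaternion [x, y, z, w].
In Python, from plant import ctrl, cams, order gives the robot as it stands.
- The arm moves only by the tool move_arm, never from a script. Its argument "plan" is one flat list of numbers, 7 for each row, row after row: the shift along the world's x, y, z in mm, then the turn, a rotation vector about the world's x, y, z in degrees, then the finger opening in mm, from 0 to 85.4. A call has 1 to 12 rows; each row shifts and turns the commanded pose from where the row before left it; what a row does not reach is not made up. A row lasts 1/10 s, in which the tool goes at most 50 mm and 8.59 degrees, less where a joint would pass 70% of its speed; a pose out of reach is approached as far as the arm can. A call is refused whole if a number of a shift passes 50 or a number of a turn 8.59, either way. A call with a gripper value outside its range is refused whole. The fingers move at their own pace and stop on an object; "newtons" is the grip in N (left out, the last holds). Time passes only in rows, so rows that do not move let the fingers close. It gives the time, the measured TCP pose, the force, the opening and the grip force at its end, in the units of the state.
- ctrl.get_state(): the state, without advancing time (a new reading comes with each control period).
- cams.read_camera(name): name is "scene" or "top"; returns a dict with "color" (480x640x3 uint8, red, green, blue), "fov_y" (degrees; the focal length in pixels is half the picture's height over the tangent of half this angle, whatever the lens; pixels are square), "cx", "cy" (the principal point, pixels), "origin" and "orientation" of the camera in the world. Camera axes: x right, y up, looking along -z (the intrinsics and any distortion apply to the point x, -y, -z); pixel columns grow to the right and rows downward; lengths in m; the calibration is good to about 2 mm. A picture is of the moment at which its call begins. There is no depth.
- order.sign_off(): hands the job in; it is judged then, once.
The state is a dict: "time": time; "qpos": joint angles; "dq": joint speeds; "joint_efforts": joint torques, N m; "eef_pos": TCP position; "tcp_rot": TCP orientation; "contact_force": force on the tool from outside, world axes, zero at the start; "wrist_torque": the same for the moment, N m; "opening": opening from 0.0 (shut) to 1.0 (fully open); "finger_force": force on a finger pad.
Only numpy, scipy, OpenCV 4.12 (cv2) and the standard library are available. Lean on these libraries where they do the work, as an engineer would, in place of code of your own. Each camera call takes 0.05 s, during which the arm holds its last target. There are 200 camera calls.

TASK

One module in the row on the mounting plate has failed: it is the one with the red status light, and its orange rail latch is already pulled out. Grip it by its nose and lift it straight up, level and without forcing it sideways, until it is clear above the tops of the modules it is dovetailed between, then set it gently down, standing upright on its feet, on the floor of the blue tray and let go. Leave the healthy modules and everything else on the bench where they are.

Things in the scene. Friction and masses are not known exactly. Their poses are not given: they have to be found in the camera images.
- failed_center (a point): centre of the failed module, 35 mm above its feet and 35 mm below its top; loose, light grey, 0.1 to 0.2 kg, red status light on top. x along its length, towards its pulled-out orange latch tab (stands out 13 mm at the foot); y its thickness; z up. Lower part: 90 mm (x) by 34.5 mm (y), 38 mm high from the feet. No catch holds it: only weight and light rubbing, about 1 mm play each way
- failed_nose (a point): middle of the top of the failed module's nose, where to grip it. The nose stands on the lower part: 45 mm (x) by 34.5 mm (y), 32 mm high, its ends flat. Grip it by the ends, closing along x: beside them are only the module's shoulders, 22.5 mm long, 32 mm below this point, then lower things for 35 mm more. Along y the neighbours are 1.5 mm away and as high
- healthy_center (a point): centre (35 mm above its feet) of a healthy module of the same shape and colour with a green status light, standing in the other of the two slots; it must stay
- row: white perforated plate, 170 (x) by 300 (y) by 8 mm, on the bench, with a steel rail along y; origin: centre of its underside. Fixed on it, same profile as the modules: a black device (72 mm wide, -y side), a light grey one (36 mm, at y 9 mm, green light), a grey power supply (54 mm, +y side). Tops 80.5 mm above the bench; dovetails join neighbours up to 48.5 mm, so a module leaves only upwards
- slot_a (a point): fixed to the row: centre of the module seated in the slot beside the black device (row y -27 mm), 45.5 mm above the bench. The joints on each module's sides: two upright dovetail tongues on -y, 6 mm deep, and two grooves on +y, over the lower part only
- slot_b (a point): fixed to the row: centre of the module seated in the slot beside the power supply (row y 45 mm), 45.5 mm above the bench
- tray_in (a point): centre of the inner floor of the fixed, empty, blue plastic tray: inside 190 mm along x by 140 mm along y, floor 5 mm above the bench, walls 5 mm thick with rims 28 mm above the bench
- router: bystander: white wireless router, 120 x 120 x 28 mm with rounded edges; origin at the centre of its underside
- switch: bystander: black network switch, 100 x 158 x 27 mm; origin at the centre of its underside
- screwdriver: bystander: screwdriver with a red handle, 190 mm long, lying on the bench
Mind the look-alikes: they are no part of the job. What is shaped like the part that bears failed_center but yellow is not meant.

How it is judged:
By the outcome, as a careful person would: the job done as asked, in the order asked, and still so for the second after the job is handed in, with the robot touching nothing.
It also fails if it takes over 40 s, if anything falls off the work surface, if the arm or the gripper's body presses on something with over 40 N, if the wrist force passes 120 N, or if a joint passes its speed limit or range.

## Working session

There is one attempt and no reset: what is moved stays moved. The work goes in short steps, Python scripts to look and compute and a tool call to move; the robot and the scene stay as the last step left them, time stands still between calls to the robot, and variables do not carry over. Pictures are saved under pics/ and viewed, at most 10 in all, crops included, and the job is handed in when it is done.

Besides the shell and the picture viewer there is one more tool, called after ">>>" as name(argument=value, ...) on one line, values as JSON. move_arm: Moves the arm, as the interface text tells. Its arguments: {"type":"object","properties":{"plan":{"type":"array","items":{"type":"number"}},"newtons":{"type":"number"}},"required":["plan"]}

```bash
mkdir -p pics
python3 - <<'E'
from plant import ctrl,cams
import cv2
for n in("scene","top"):
    c=cams.read_camera(n); cv2.imwrite(f"pics/{n}0.png",c["color"][:,:,::-1]); print(n,{k:v for k,v in c.items() if k!="color"})
s=ctrl.get_state(); print(s["time"],s["eef_pos"],s["tcp_rot"],s["opening"])
E
```

```text
scene {'fov_y': 55.20149558349712, 'cx': 317.8533106781324, 'cy': 229.6053829508908, 'origin': array([ 1.09837898, -0.18177513,  0.73398704]), 'orientation': array([0.26440872, 0.2306803 , 0.63168757, 0.69126366])}
top {'fov_y': 56.2930391110107, 'cx': 319.8459383313796, 'cy': 243.9070138022493, 'origin': array([ 0.35487279, -0.0951387 ,  1.00920449]), 'orientation': array([-0.05860191,  0.06597222,  0.70830809, -0.70036643])}
0.1 [0.1508788  0.65731544 0.23007222] [ 1.12647290e-01  9.93634476e-01 -1.02043664e-03 -2.74467981e-04] 1.004138064338798
```

View pics/scene0.png

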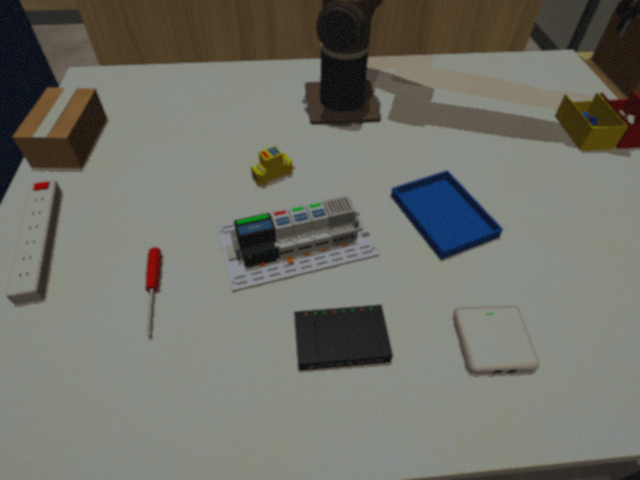

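View pics/top0.png

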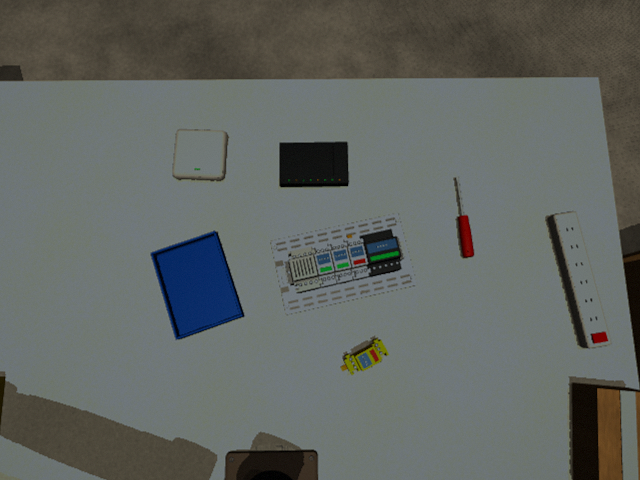

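The scene view shows the row around (300,240), with the red light next to the black device. In the top view the red light is at about (359,261), the orange latch at (349,236), and the tray at about (198,285). The yellow look-alike at (365,355) isn't part of the job.

```bash
cat > h.py <<'E'
import numpy as np,cv2
from scipy.spatial.transform import Rotation as R
from plant import ctrl,cams
def ray(c,u,v):
    f=240/np.tan(np.radians(c["fov_y"]/2)); d=np.array([(u-c["cx"])/f,-(v-c["cy"])/f,-1.])
    return np.array(c["origin"]),R.from_quat(c["orientation"]).apply(d)
def at(c,u,v,z):
    o,d=ray(c,u,v); return o+d*(z-o[2])/d[2]
def proj(c,p):
    f=240/np.tan(np.radians(c["fov_y"]/2)); q=R.from_quat(c["orientation"]).inv().apply(np.array(p)-c["origin"])
    return c["cx"]-f*q[0]/q[2], c["cy"]+f*q[1]/q[2]
def two(c1,p1,c2,p2):
    (o1,d1),(o2,d2)=ray(c1,*p1),ray(c2,*p2); d1=d1/np.linalg.norm(d1);d2=d2/np.linalg.norm(d2)
    A=np.c_[d1,-d2]; t=np.linalg.lstsq(A,o2-o1,rcond=None)[0]; a=o1+d1*t[0]; b=o2+d2*t[1]
    return (a+b)/2,np.linalg.norm(a-b)
def blobs(im,lo,hi,roi,amin=4):
    hsv=cv2.cvtColor(im,cv2.COLOR_RGB2HSV); m=cv2.inRange(hsv,lo,hi)
    x0,y0,x1,y1=roi; k=np.zeros_like(m); k[y0:y1,x0:x1]=m[y0:y1,x0:x1]
    n,l,s,ce=cv2.connectedComponentsWithStats(k); return [(ce[i].round(2).tolist(),int(s[i,4])) for i in range(1,n) if s[i,4]>=amin],k
E
python3 - <<'E'
from h import *
T,S=cams.read_camera("top"),cams.read_camera("scene")
for n,c,r,tr in(("top",T,(265,205,425,320),(140,220,255,350)),("scene",S,(210,185,390,295),(380,160,510,265))):
    for nm,lo,hi in(("red",(0,110,70),(6,255,255)),("red2",(172,110,70),(180,255,255)),("green",(45,110,60),(80,255,255)),("orange",(7,130,70),(20,255,255)),):
        print(n,nm,blobs(c["color"],lo,hi,r)[0])
    b,k=blobs(c["color"],(100,120,30),(125,255,255),tr,200); 
    ct=max(cv2.findContours(k,0,2)[0],key=cv2.contourArea); q=cv2.approxPolyDP(ct,8,True)[:,0]; print(n,"tray",q.tolist(),[at(c,*p,.028).round(3).tolist() for p in q])
    x0,y0,x1,y1=r; im=c["color"][y0:y1,x0:x1,::-1]
    cv2.imwrite(f"pics/{n}z.png",cv2.convertScaleAbs(cv2.resize(im,None,fx=4.4,fy=4.4,interpolation=2),alpha=1.7))
E
cd pics; python3 -c "
import cv2;a=cv2.imread('topz.png');b=cv2.imread('scenez.png');print(a.shape,b.shape)"
```

```text
top red [([359.33, 261.3], 43)]
top red2 []
top green [([384.19, 255.56], 137), ([342.38, 265.0], 48), ([325.46, 268.75], 48)]
top orange [([349.27, 235.6], 15)]
top tray [[214, 231], [151, 253], [176, 338], [242, 316]] [[0.561, 0.129, 0.028], [0.513, 0.266, 0.028], [0.329, 0.203, 0.028], [0.374, 0.063, 0.028]]
scene red [([279.3, 212.6], 30)]
scene red2 []
scene green [([315.0, 204.81], 31), ([297.47, 208.66], 32), ([252.37, 218.82], 159)]
scene orange [([344.8, 244.1], 10), ([323.8, 249.1], 10), ([306.5, 253.5], 8), ([289.55, 259.16], 31), ([262.0, 264.0], 11)]
scene tray [[446, 171], [392, 195], [440, 257], [501, 229]] [[0.332, 0.2, 0.028], [0.4, 0.059, 0.028], [0.577, 0.118, 0.028], [0.516, 0.264, 0.028]]
(506, 704, 3) (484, 792, 3)
```

View pics/topz.png

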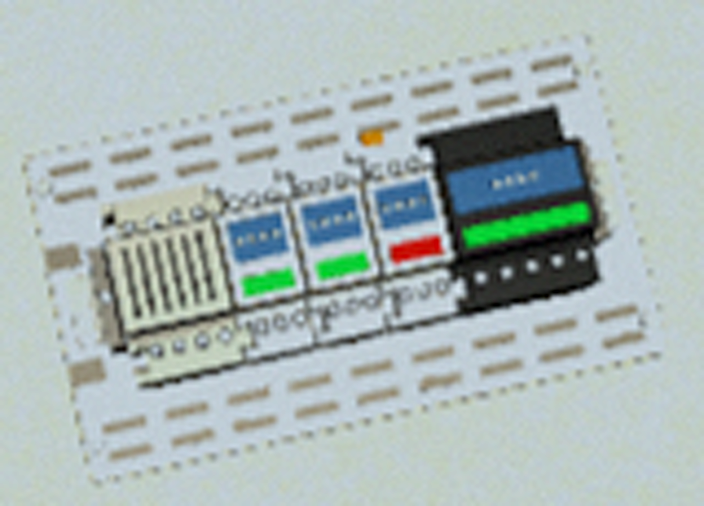

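View pics/scenez.png

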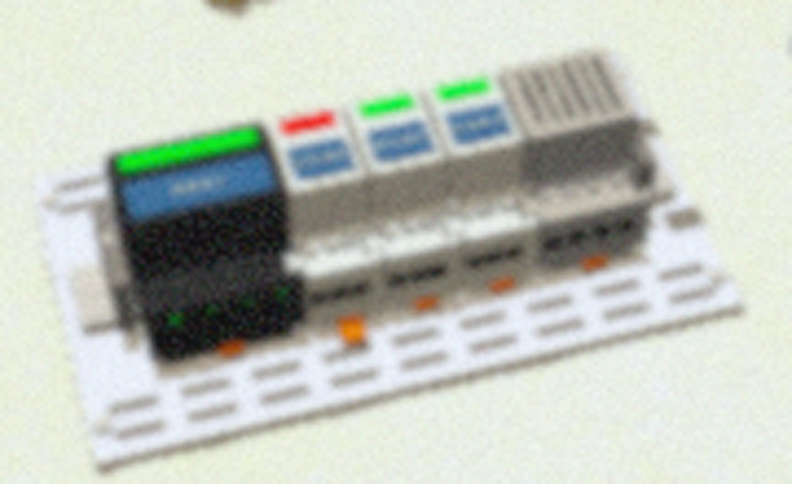

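The crops show the red light's nose top with corners in the top crop near (370,190), (437,172), (455,262) and (385,282). Its orange tab is pulled out, next to the black device, so the failed module is in slot_a.

Run:
```python
from h import *
T,S=cams.read_camera("top"),cams.read_camera("scene")
for n,a,b in(("red",(359.33,261.3),(279.3,212.6)),("gmid",(342.38,265),(297.47,208.66)),("gB",(325.46,268.75),(315,204.81))):
    print(n,*two(T,a,S,b),at(T,*a,.0805),at(S,*b,.0805))
# blue labels
for n,c,r in(("top",T,(310,240,365,270)),("scene",S,(268,205,330,232))):
    b,k=blobs(c["color"],(98,90,40),(125,255,255),r,20)
    for p,A in b: print(n,"blue",p,A,at(c,*p,.0805).round(4))
# nose corners from crop
q=[(370,190),(437,172),(455,262),(385,282)]
P=[at(T,265+x/4.4-.5,205+y/4.4-.5,.0805) for x,y in q]; print(np.round(P,4)); print(np.mean(P,0),[np.linalg.norm(P[i]-P[i-1]).round(4) for i in range(4)])
# plate corners in crop, z=.008
q=[(28,155),(590,38),(660,352),(97,480)]
P=[at(T,265+x/4.4-.5,205+y/4.4-.5,.008) for x,y in q]; print("plate",np.round(P,4),np.mean(P,0),[np.linalg.norm(P[i]-P[i-1]).round(4) for i in range(4)])
for n,c,tr in(("top",T,(140,220,255,350)),("scene",S,(380,160,510,265))):
    b,k=blobs(c["color"],(100,120,30),(125,255,255),tr,200)
    ct=max(cv2.findContours(k,0,2)[0],key=cv2.contourArea); q=cv2.convexHull(ct)[:,0]
    W=np.array([at(c,*p,.028)[:2] for p in q],np.float32); rc=cv2.minAreaRect(W*1000); print(n,"tray",rc)
```

```text
red [ 0.48254379 -0.18805926  0.08070552] 0.00025687443252863534 [ 0.48258114 -0.18795117  0.0805    ] [ 0.48232878 -0.18818888  0.0805    ]
gmid [ 0.47511259 -0.15227989  0.08102267] 5.950721521206877e-05 [ 0.47517757 -0.15234175  0.0805    ] [ 0.47461799 -0.15222675  0.0805    ]
gB [ 0.46760471 -0.11695155  0.08120497] 9.178411489264267e-05 [ 0.46769544 -0.11692248  0.0805    ] [ 0.46691793 -0.11692715  0.0805    ]
top blue [356.65, 251.11] 100 [ 0.5042 -0.1829  0.0805]
top blue [339.93, 254.87] 98 [ 0.4966 -0.1477  0.0805]
top blue [323.01, 258.73] 96 [ 0.4888 -0.1121  0.0805]
scene blue [300.5, 216.9] 50 [ 0.4971 -0.1479  0.0805]
scene blue [318.8, 214.48] 25 [ 0.4936 -0.112   0.0805]
scene blue [282.02, 221.04] 47 [ 0.5049 -0.1839  0.0805]
scene blue [269.52, 224.2] 40 [ 0.5111 -0.208   0.0805]
[[ 0.5117 -0.1662  0.0805]
 [ 0.5201 -0.1984  0.0805]
 [ 0.4766 -0.2057  0.0805]
 [ 0.4674 -0.1722  0.0805]]
[ 0.49394737 -0.18564312  0.0805    ] [np.float64(0.0447), np.float64(0.0334), np.float64(0.0441), np.float64(0.0347)]
plate [[ 0.5441  0.0043  0.008 ]
 [ 0.6033 -0.2886  0.008 ]
 [ 0.4389 -0.3172  0.008 ]
 [ 0.378  -0.0314  0.008 ]] [ 0.49106644 -0.15822876  0.008     ] [np.float64(0.1698), np.float64(0.2988), np.float64(0.1668), np.float64(0.2922)]
top tray ((444.4766845703125, 163.96713256835938), (200.26983642578125, 152.38497924804688), 18.89788055419922)
scene tray ((455.63055419921875, 160.46484375), (208.6806640625, 159.71827697753906), 18.79952049255371)
```

>>> move_arm(plan=[30,-34,0,0,0,-5.44,85,30,-34,0,0,0,-5.44,85,30,-34,0,0,0,-5.44,85,30,-34,0,0,0,-5.44,85,30,-34,0,0,0,-5.44,85,30,-34,0,0,0,-5.44,85,30,-34,0,0,0,-5.44,85,30,-34,0,0,0,-5.44,85,30,-34,0,0,0,-5.44,85,30,-34,0,0,0,-5.44,85,30,-34,0,0,0,-5.44,85,30,-34,0,0,0,-5.44,85], newtons=20)

```text
time: 1.5
eef_pos: [0.5121, 0.2483, 0.2315]
tcp_rot: [0.632, 0.775, 0.0, 0.0]
contact_force: [0.6, -0.0, 0.8]
opening: 0.995
finger_force: 0.0
```

>>> move_arm(plan=[-1.5,-39.5,0,0,0,0,85,-1.5,-39.5,0,0,0,0,85,-1.5,-39.5,0,0,0,0,85,-1.5,-39.5,0,0,0,0,85,-1.5,-39.5,0,0,0,0,85,-1.5,-39.5,0,0,0,0,85,-1.5,-39.5,0,0,0,0,85,-1.5,-39.5,0,0,0,0,85,-1.5,-39.5,0,0,0,0,85,-1.5,-39.5,0,0,0,0,85,-1.5,-39.5,0,0,0,0,85,0,0,0,0,0,0,85])

```text
time: 2.7
eef_pos: [0.4943, -0.1887, 0.2315]
tcp_rot: [0.633, 0.774, -0.001, 0.001]
contact_force: [-0.6, 0.6, -0.9]
opening: 0.997
finger_force: 0.0
```

Run:
```python
from h import *
s=ctrl.get_state(); q=R.from_quat(s["tcp_rot"]).as_matrix()
print(s["time"],s["eef_pos"],"\n",q.round(4),np.degrees(np.arctan2(q[1,1],q[0,1])),s["contact_force"])
c=cams.read_camera("scene")
print("orange tab via earlier top view")
T=cams.read_camera("top"); print(two(T,(349.27,235.6),c,(289.55,259.16)))
cv2.imwrite("pics/s1.png",cv2.resize(cv2.convertScaleAbs(c["color"][150:300,200:400,::-1],alpha=1.5),None,fx=4,fy=4,interpolation=2))
```

```text
2.7 [ 0.49425135 -0.18865701  0.23150033] 
 [[-1.992e-01  9.800e-01  2.000e-04]
 [ 9.800e-01  1.992e-01 -1.600e-03]
 [-1.600e-03 -1.000e-04 -1.000e+00]] 11.490181721524015 [-0.55570816  0.56118932 -0.92261203]
orange tab via earlier top view
(array([ 0.54983465, -0.17352443,  0.01780256]), np.float64(0.0007774801879202889))
```

Run:
```python
from h import *
T=cams.read_camera("top"); im=cv2.imread("pics/top0.png").astype(np.float32)
ex=np.array([.979,.2046,0]); ey=np.array([-.2046,.979,0]); c0=np.array([.495,-.1852,.0805])
for nm,dy in(("failed",0),("mid",.036),("B",.072)):
    out=[]
    for t in np.arange(-.050,.051,.002):
        v=[cv2.getRectSubPix(im,(1,1),tuple(map(float,proj(T,c0+t*ex+(dy+y)*ey))))[0,0] for y in np.arange(-.013,.0131,.002)]
        out.append((int(t*1000+(.5 if t>0 else -.5)),*np.mean(v,0).astype(int).tolist()))
    print(nm,' '.join(f"{o[0]}:{o[1]},{o[3]}" for o in out))
```

```text
failed -50:109,98 -48:62,59 -46:73,68 -44:115,104 -42:121,108 -40:121,109 -38:121,109 -36:107,97 -34:97,89 -32:97,89 -30:97,88 -28:114,104 -26:110,102 -24:72,71 -22:53,56 -20:100,93 -18:106,113 -16:50,113 -14:17,114 -12:17,114 -10:26,113 -8:76,113 -6:120,113 -4:128,114 -2:121,104 0:104,70 2:91,40 4:91,39 6:92,42 8:92,55 10:90,61 12:86,47 14:91,39 16:91,38 18:96,51 20:114,87 22:115,105 24:90,87 26:86,81 28:98,90 30:102,93 32:114,103 34:123,110 36:119,106 38:117,105 40:112,108 42:93,111 44:79,111 46:73,105 48:74,95 50:96,97
mid -50:104,94 -48:59,56 -46:79,73 -44:120,108 -42:123,111 -40:121,109 -38:122,109 -36:107,98 -34:90,83 -32:92,84 -30:94,86 -28:114,104 -26:111,103 -24:71,70 -22:57,60 -20:103,96 -18:106,93 -16:61,44 -14:42,19 -12:42,20 -10:53,33 -8:91,77 -6:123,110 -4:127,115 -2:121,103 0:105,68 2:93,40 4:93,39 6:94,44 8:96,59 10:95,65 12:91,49 14:92,39 16:90,38 18:95,53 20:112,89 22:117,108 24:92,89 26:84,79 28:90,83 30:101,92 32:120,108 34:122,109 36:121,108 38:122,110 40:124,111 42:126,113 44:122,110 46:103,99 48:84,89 50:96,96
B -50:103,93 -48:62,58 -46:88,81 -44:124,111 -42:124,111 -40:121,109 -38:115,105 -36:100,92 -34:94,87 -32:94,86 -30:94,89 -28:112,104 -26:112,104 -24:68,68 -22:59,62 -20:106,99 -18:106,92 -16:58,40 -14:43,20 -12:45,20 -10:50,31 -8:86,75 -6:122,110 -4:127,114 -2:118,100 0:101,65 2:92,40 4:92,40 6:91,44 8:91,58 10:93,63 12:92,46 14:92,40 16:90,38 18:91,54 20:108,90 22:113,105 24:91,87 26:85,80 28:92,86 30:102,94 32:113,102 34:120,108 36:121,109 38:123,111 40:125,112 42:126,113 44:121,110 46:102,99 48:87,91 50:101,99
```

View pics/s1.png

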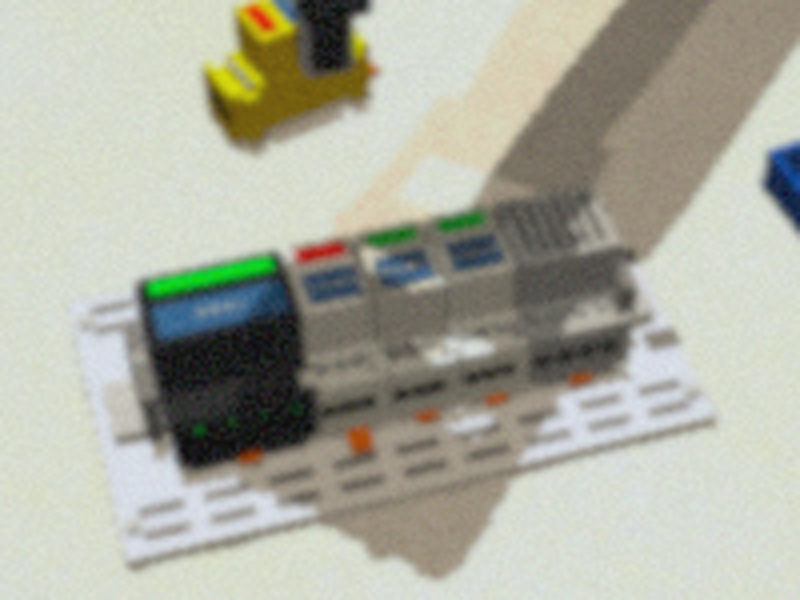

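The view shows the gripper above the row, with nothing shifted. The nose-edge profile puts the centre about 1 mm further along the row's x axis, at (0.496, -0.185), which agrees with the estimate from the plate. I'm descending now.

>>> move_arm(plan=[1.8,3.6,-40,0,0,0.3,85,0,0,-40,0,0,0,85,0,0,-40,0,0,0,85,0,0,-40,0,0,0,85,0,0,-10,0,0,0,85,0,0,-6,0,0,0,85,0,0,-6,0,0,0,85,0,0,0,0,0,0,60,0,0,0,0,0,0,52,0,0,0,0,0,0,52,0,0,0,0,0,0,52,0,0,0,0,0,0,52])

```text
time: 4.05
eef_pos: [0.4966, -0.1812, 0.0498]
tcp_rot: [0.629, 0.778, 0.0, 0.0]
contact_force: [-0.2, 0.4, -1.3]
opening: 0.609
finger_force: 0.0
```

Run:
```python
from h import *
s=ctrl.get_state(); print(s["eef_pos"],s["tcp_rot"],s["contact_force"],s["opening"],s["finger_force"])
c=cams.read_camera("scene"); T=cams.read_camera("top")
a=c["color"][170:280,220:380,::-1];b=T["color"][205:315,280,::-1] if 0 else T["color"][210:320,280:440,::-1]
cv2.imwrite("pics/s2.png",cv2.resize(cv2.convertScaleAbs(np.vstack([a,b]),alpha=1.7),None,fx=2.7,fy=2.7,interpolation=2))
```

```text
[ 0.49662508 -0.18124821  0.04984534] [6.28805103e-01 7.77562818e-01 6.08384871e-05 4.50539058e-04] [-0.16552375  0.37306575 -1.26016349] 0.6092866293025547 0.0
```

View pics/s2.png

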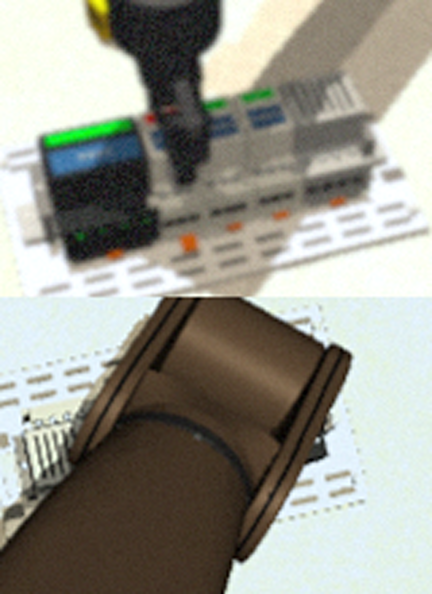

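The near finger is over the red module's shoulder, but about 4 mm off towards +y. I'll correct that and close gently in steps.

>>> move_arm(plan=[-0.5,-3.8,-0.8,0,0,-0.2,52,0,0,0,0,0,0,52,0,0,0,0,0,0,50,0,0,0,0,0,0,49,0,0,0,0,0,0,48,0,0,0,0,0,0,48], newtons=20)

```text
time: 4.75
eef_pos: [0.4961, -0.1848, 0.0486]
tcp_rot: [0.63, 0.777, 0.0, 0.0]
contact_force: [1.0, 0.5, 0.2]
opening: 0.566
finger_force: 0.4
```

>>> move_arm(plan=[0,0,0,0,0,0,47,0,0,0,0,0,0,47,0,0,0,0,0,0,46,0,0,0,0,0,0,46])

```text
time: 5.15
eef_pos: [0.4969, -0.1848, 0.049]
tcp_rot: [0.63, 0.776, 0.001, 0.001]
contact_force: [4.1, 1.4, 0.8]
opening: 0.537
finger_force: 2.6
```

The +x finger touched first, so I'll shift about 1 mm along the row's +x to relieve it, then close.

>>> move_arm(plan=[1.2,0.3,0,0,0,0,46,0,0,0,0,0,0,46])

```text
time: 5.35
eef_pos: [0.497, -0.1847, 0.0486]
tcp_rot: [0.63, 0.777, -0.0, -0.0]
contact_force: [2.1, 0.6, 2.0]
opening: 0.54
finger_force: 1.0
```

>>> move_arm(plan=[0,0,0,0,0,0,42,0,0,0,0,0,0,40,0,0,0,0,0,0,40,0,0,0,0,0,0,40], newtons=30)

```text
time: 5.75
eef_pos: [0.4975, -0.1847, 0.0488]
tcp_rot: [0.63, 0.776, 0.0, 0.001]
contact_force: [3.7, 0.2, 1.8]
opening: 0.521
finger_force: 33.0
```

>>> move_arm(plan=[0.6,0.1,0,0,0,0,40,0,0,2,0,0,0,40,0,0,3,0,0,0,40,0,0,3,0,0,0,40])

```text
time: 6.15
eef_pos: [0.4974, -0.1843, 0.0561]
tcp_rot: [0.63, 0.777, -0.0, -0.0]
contact_force: [3.8, -0.1, -3.9]
opening: 0.523
finger_force: 32.4
```

>>> move_arm(plan=[0.4,0,4,0,0,0,40,0,0,4,0,0,0,40,0,0,4,0,0,0,40,0,0,4,0,0,0,40])

```text
time: 6.55
eef_pos: [0.4975, -0.1842, 0.0727]
tcp_rot: [0.63, 0.777, -0.0, -0.001]
contact_force: [1.4, 0.3, -1.3]
opening: 0.52
finger_force: 32.6
```

Run:
```python
from h import *
s=ctrl.get_state(); print(s["eef_pos"],s["contact_force"],s["wrist_torque"],s["finger_force"])
c=cams.read_camera("scene")
for nm,lo,hi in(("red",(0,110,40),(6,255,255)),("green",(45,110,40),(80,255,255)),("orange",(7,130,70),(20,255,255))): print(nm,blobs(c["color"],lo,hi,(210,170,390,295))[0])
cv2.imwrite("pics/s3.png",cv2.resize(cv2.convertScaleAbs(c["color"][160:290,210:390,::-1],alpha=1.7),None,fx=3.5,fy=3.5,interpolation=2))
```

```text
[ 0.49749746 -0.18420028  0.07269847] [ 1.35060591  0.26503468 -1.2577372 ] [-0.00050225 -0.28846384  0.0508882 ] 32.63536512851715
red []
green [([315.0, 204.87], 30), ([299.0, 208.45], 22), ([251.97, 219.15], 170), ([249.5, 257.0], 8)]
orange [([344.8, 244.0], 10), ([289.24, 251.45], 33), ([323.8, 249.1], 10), ([306.5, 253.5], 8), ([262.15, 263.85], 13)]
```

View pics/s3.png

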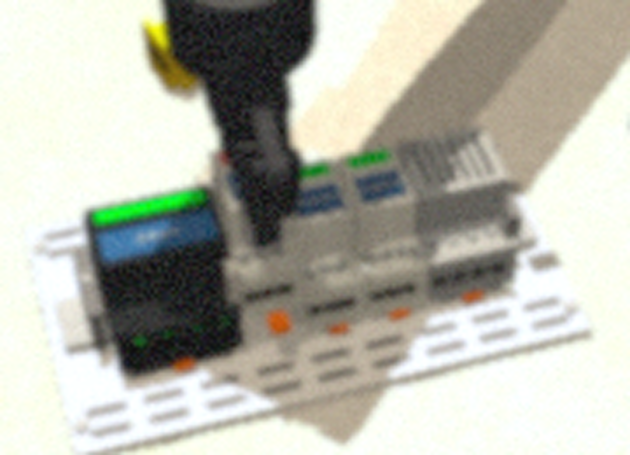

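The failed module is rising: its tab moved from (289.5,259) to (289,251.5), and the neighbours haven't moved. I'm continuing straight up.

>>> move_arm(plan=[0,0,7,0,0,0,40,0,0,7,0,0,0,40,0,0,7,0,0,0,40,0,0,7,0,0,0,40,0,0,7,0,0,0,40,0,0,8,0,0,0,40,0,0,10,0,0,0,40,0,0,10,0,0,0,40,0,0,10,0,0,0,40,0,0,10,0,0,0,40,0,0,5,0,0,0,40,0,0,0,0,0,0,40])

```text
time: 7.8
eef_pos: [0.4986, -0.1848, 0.1618]
tcp_rot: [0.63, 0.777, 0.0, 0.001]
contact_force: [1.1, 0.3, -0.3]
opening: 0.525
finger_force: 32.8
```

Run:
```python
from h import *
s=ctrl.get_state(); print(s["eef_pos"],s["tcp_rot"],s["contact_force"],s["wrist_torque"],s["finger_force"],s["opening"])
c=cams.read_camera("scene")
for nm,lo,hi in(("green",(45,110,40),(80,255,255)),("orange",(7,130,70),(20,255,255))): print(nm,blobs(c["color"],lo,hi,(210,170,390,295))[0])
cv2.imwrite("pics/s4.png",cv2.resize(cv2.convertScaleAbs(c["color"][130:290,210:390,::-1],alpha=1.7),None,fx=3.5,fy=3.5,interpolation=2))
```

```text
[ 0.49864298 -0.1847711   0.16176985] [6.30113298e-01 7.76502459e-01 1.39369013e-04 1.06934004e-03] [ 1.06587252  0.3275467  -0.26237636] [0.01663592 0.01044088 0.03039165] 32.80005991458893 0.524685060594651
green [([315.0, 205.0], 29), ([299.3, 208.65], 20), ([252.13, 219.11], 170), ([249.29, 257.0], 7)]
orange [([287.92, 221.18], 40), ([345.0, 244.0], 11), ([323.56, 249.11], 9), ([306.22, 253.56], 9), ([262.0, 264.0], 13)]
```

View pics/s4.png

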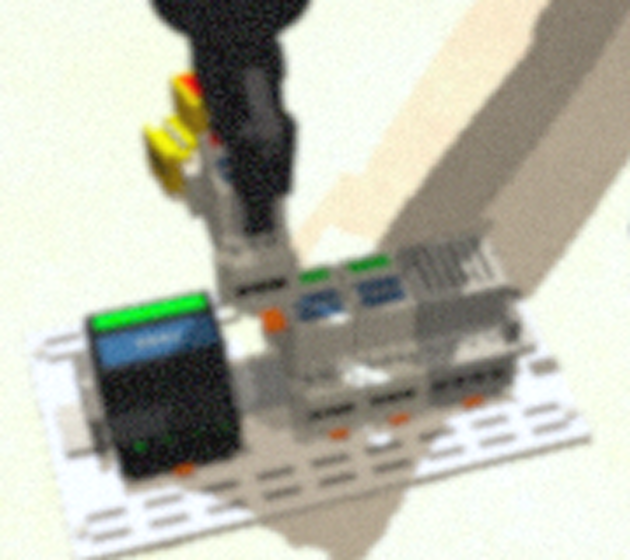

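It's out, with its feet about 123 mm up, and the neighbours are where they were. Next I carry it over the tray, turning 7° to match the tray's yaw.

>>> move_arm(plan=[-2,15,0,0,0,0,40,-5,32,0,0,0,1,40,-6,35,0,0,0,1,40,-6,35,0,0,0,1,40,-6,36,0,0,0,1,40,-6,36,0,0,0,1,40,-6,36,0,0,0,1,40,-6,36,0,0,0,1,40,-5,35,0,0,0,0,40,-4,33,0,0,0,0,40,-2,20,0,0,0,0,40,0,0,0,0,0,0,40])

```text
time: 9.05
eef_pos: [0.4424, 0.167, 0.1598]
tcp_rot: [0.58, 0.815, -0.0, -0.001]
contact_force: [0.3, -1.4, -1.7]
opening: 0.518
finger_force: 32.8
```

>>> move_arm(plan=[0,0,0,0,0,0,40,0,0,0,0,0,0,40])

```text
time: 9.25
eef_pos: [0.4437, 0.1641, 0.1602]
tcp_rot: [0.582, 0.813, -0.0, -0.0]
contact_force: [0.6, 0.2, -0.5]
opening: 0.519
finger_force: 32.8
```

Run:
```python
from h import *
s=ctrl.get_state(); print(s["eef_pos"],s["tcp_rot"],s["contact_force"],s["wrist_torque"],s["finger_force"],s["opening"])
c=cams.read_camera("scene")
cv2.imwrite("pics/s5.png",cv2.resize(cv2.convertScaleAbs(c["color"][80:280,350:550,::-1],alpha=1.7),None,fx=2.9,fy=2.9,interpolation=2))
```

```text
[0.44374278 0.1640593  0.16015242] [ 5.81754542e-01  8.13364284e-01 -3.80636650e-04 -2.22370986e-04] [ 0.61380893  0.16773301 -0.50318318] [-0.00412892 -0.01650682  0.04499979] 32.78914153575897 0.5191450431023094
```

View pics/s5.png

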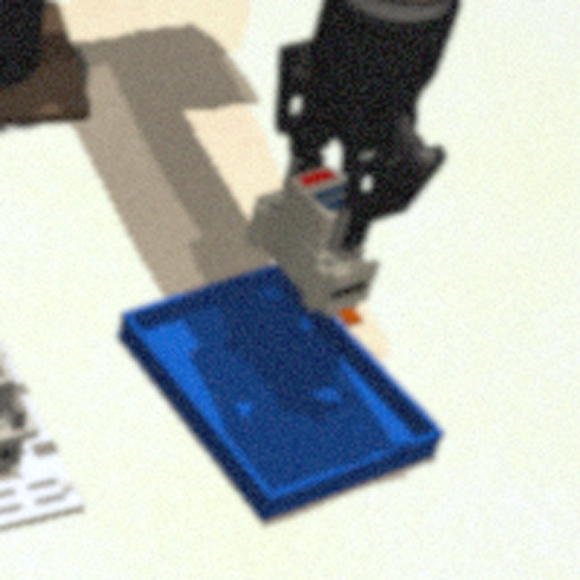

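The module hangs upright above the tray (which spans about (120..440, 270..520) in the crop). With the feet 38 mm below the TCP, touchdown should come at TCP z ≈ 0.043. I'm lowering it.

>>> move_arm(plan=[0,0,-10,0,0,0,40,0,0,-20,0,0,0,40,0,0,-20,0,0,0,40,0,0,-20,0,0,0,40,0,0,-15,0,0,0,40,0,0,-10,0,0,0,40,0,0,-6,0,0,0,40,0,0,-4,0,0,0,40,0,0,-3,0,0,0,40,0,0,-2,0,0,0,40,0,0,-1,0,0,0,40,0,0,0,0,0,0,40])

```text
time: 10.5
eef_pos: [0.4442, 0.1646, 0.0497]
tcp_rot: [0.581, 0.814, 0.0, 0.0]
contact_force: [0.5, 0.0, -1.3]
opening: 0.525
finger_force: 32.8
```

>>> move_arm(plan=[0,0,-2,0,0,0,40,0,0,-1,0,0,0,40,0,0,0,0,0,0,40])

```text
time: 10.8
eef_pos: [0.4439, 0.1646, 0.0464]
tcp_rot: [0.582, 0.814, -0.0, -0.0]
contact_force: [-0.8, 0.5, -0.9]
opening: 0.522
finger_force: 32.8
```

>>> move_arm(plan=[0,0,-1,0,0,0,40,0,0,-1,0,0,0,40,0,0,0,0,0,0,40])

```text
time: 11.1
eef_pos: [0.4439, 0.1645, 0.0443]
tcp_rot: [0.582, 0.814, -0.0, -0.0]
contact_force: [-0.2, -0.9, -1.7]
opening: 0.524
finger_force: 32.8
```

>>> move_arm(plan=[0,0,-1,0,0,0,40,0,0,0,0,0,0,40])

```text
time: 11.3
eef_pos: [0.444, 0.1645, 0.0434]
tcp_rot: [0.582, 0.814, -0.0, -0.0]
contact_force: [-0.2, -0.4, -1.8]
opening: 0.522
finger_force: 32.8
```

>>> move_arm(plan=[0,0,-0.7,0,0,0,40,0,0,0,0,0,0,40])

```text
time: 11.5
eef_pos: [0.4441, 0.1646, 0.0433]
tcp_rot: [0.582, 0.814, -0.0, -0.0]
contact_force: [-1.1, -0.7, 3.0]
opening: 0.522
finger_force: 33.3
```

>>> move_arm(plan=[0,0,-0.7,0,0,0,40,0,0,0,0,0,0,40])

```text
time: 11.7
eef_pos: [0.4442, 0.1646, 0.0432]
tcp_rot: [0.581, 0.814, -0.0, -0.0]
contact_force: [-4.2, -0.9, 8.7]
opening: 0.519
finger_force: 33.9
```

It has touched down at z = 0.0432, as predicted. I'll relieve the press, open and rise.

>>> move_arm(plan=[0,0,0.8,0,0,0,40,0,0,0,0,0,0,46,0,0,0,0,0,0,52,0,0,0,0,0,0,65,0,0,0,0,0,0,75,0,0,0,0,0,0,75,0,0,10,0,0,0,75,0,0,20,0,0,0,75,0,0,35,0,0,0,75,0,0,40,0,0,0,75,0,0,40,0,0,0,75,0,0,30,0,0,0,75])

```text
time: 12.9
eef_pos: [0.4448, 0.1647, 0.2217]
tcp_rot: [0.581, 0.814, 0.001, 0.002]
contact_force: [-1.0, 0.6, -0.4]
opening: 0.877
finger_force: 0.0
```

>>> move_arm(plan=[0,40,0,0,0,0,75,0,40,0,0,0,0,75,0,40,0,0,0,0,75,0,40,0,0,0,0,75,0,40,0,0,0,0,75,0,0,0,0,0,0,75])

```text
time: 13.5
eef_pos: [0.4435, 0.3682, 0.2187]
tcp_rot: [0.58, 0.815, 0.001, -0.0]
contact_force: [0.4, -0.5, -0.0]
opening: 0.878
finger_force: 0.0
```

Run:
```python
from h import *
s=ctrl.get_state(); print(s["time"],s["eef_pos"],s["contact_force"],s["opening"])
c=cams.read_camera("scene")
print(blobs(c["color"],(45,110,40),(80,255,255),(210,170,390,295))[0])
cv2.imwrite("pics/s6.png",cv2.resize(cv2.convertScaleAbs(c["color"][120:300,210:510,::-1],alpha=1.7),None,fx=2.6,fy=2.6,interpolation=2))
```

```text
13.5 [0.44352876 0.3682439  0.21869046] [ 0.44648104 -0.5265983  -0.03454265] 0.8776927696256428
[([314.93, 204.83], 29), ([297.47, 208.66], 32), ([252.14, 219.13], 173), ([249.4, 256.8], 5)]
```

View pics/s6.png

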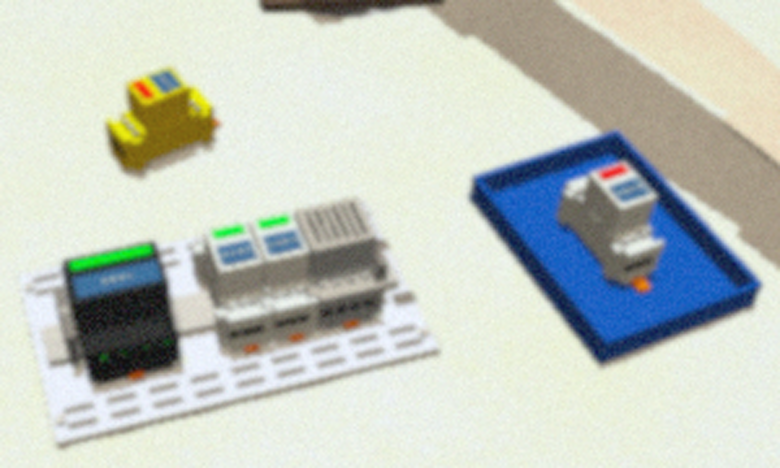

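The module stands upright on the tray floor, at about (615,225) in the crop. The healthy modules and the row are unmoved, and the gripper is clear.

```bash
python3 -c "
from plant import order; print(order.sign_off())"
```

```text
the job is handed in; nothing more can be done
None
```

I lifted the failed module straight out of slot_a and set it down upright in the blue tray. The healthy modules stayed where they were, and the job was handed in at about 13.5 s.

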